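# Size a pastry cutter on the stepped cone and put it back on its peg

## Task

The pastry cutter standing on the wooden board has just been washed and nobody knows its size: slide it down over the stepped sizing cone, collar up, until it stops and press it home lightly for a moment, never forcing it. Read how many lines mark the step that it has stopped on, then take it off and set it down over the rack peg with the same number of lines, flat on the rack. Leave the two cutters on the marble slab and the other things where they are.

Things in the scene. Friction and masses are not known exactly. Their poses are not given: they have to be found in the camera images.
- cutter_a: one of three look-alike pastry cutters: upright steel tube 44 mm high, open at both ends, white grip collar 64 mm across round its upper 16 mm; 70 g. Straight bore of 44.4, 50.4 or 56.4 mm; which cutter has which is not known. One stands on the wooden board, two on the marble slab. Origin: centre of the underside (cutting edge), z up
- cutter_b: one of three look-alike pastry cutters: upright steel tube 44 mm high, open at both ends, white grip collar 64 mm across round its upper 16 mm; 70 g. Straight bore of 44.4, 50.4 or 56.4 mm; which cutter has which is not known. One stands on the wooden board, two on the marble slab. Origin: centre of the underside (cutting edge), z up
- cutter_c: one of three look-alike pastry cutters: upright steel tube 44 mm high, open at both ends, white grip collar 64 mm across round its upper 16 mm; 70 g. Straight bore of 44.4, 50.4 or 56.4 mm; which cutter has which is not known. One stands on the wooden board, two on the marble slab. Origin: centre of the underside (cutting edge), z up
- cone: upright turned aluminium sizing cone on a beech foot screwed to the worktop, 92 mm high: foot 110 mm across, 18 mm high; neck 60 mm across; then straight steps 54, 48 and 42 mm across with three, two and one dark lines, a 6 mm taper below each; blunt tip 26 mm across. A downward push of 3 to 10 N seats a cutter; over 20 N is forcing it. Origin: centre of the underside
- step_1 (a point): on the cone's axis, 65.6 mm up: where the underside of a cutter of 44.4 mm bore stops, on the taper below the one-line step (42 mm across, 68 to 79 mm up, so 1.2 mm slack all round)
- step_2 (a point): on the cone's axis, 49.6 mm up: where the underside of a cutter of 50.4 mm bore stops, on the taper below the two-line step (48 mm across, 52 to 62 mm up, so 1.2 mm slack all round)
- step_3 (a point): on the cone's axis, 33.6 mm up: where the underside of a cutter of 56.4 mm bore stops, on the taper below the three-line step (54 mm across, 36 to 46 mm up, so 1.2 mm slack all round)
- rack: beech cutter rack fixed to the worktop: a board 84 x 290 mm, 16 mm thick, with three upright pegs in a row 98 mm apart, each 18 mm across and rising 54 mm above the board, marked near the top with one, two or three dark lines. Origin: centre of the underside; y along the row towards the one-line peg
- peg_1 (a point): foot of the peg with one line, on the rack's top face (16 mm above the worktop)
- peg_2 (a point): foot of the peg with two lines, on the rack's top face
- peg_3 (a point): foot of the peg with three lines, on the rack's top face
- board: wooden board 150 x 200 mm, 14 mm thick, fixed, on which the washed cutter stands. Origin: centre of the underside
- slab: white marble pastry slab 130 x 230 mm, 14 mm thick, fixed, near the wall; two cutters stand on it and stay there. Origin: centre of the underside
- honey_jar: honey jar with a metal lid, 71 mm across, 110 mm high; stays where it is. Origin: centre of the underside
- jam_jar: jam jar with a white lid, 68 mm across, 84 mm high; stays where it is. Origin: centre of the underside

How it is judged (in metres and radians):
On the way:
1. the cutter from the board is pressed home on the cone step of its own size (((horizontal distance between cutter_a and step_2 below 0.003 m and z of cutter_a in the frame of step_2 between -0.004 and 0.004 m and angle between cutter_a's own z axis and vertical below 0.08 rad and contact force between cutter_a and cone above 2 N) or (horizontal distance between cutter_b and step_3 below 0.003 m and z of cutter_b in the frame of step_3 between -0.004 and 0.004 m and angle between cutter_b's own z axis and vertical below 0.08 rad and contact force between cutter_b and cone above 2 N) or (horizontal distance between cutter_c and step_1 below 0.003 m and z of cutter_c in the frame of step_1 between -0.004 and 0.004 m and angle between cutter_c's own z axis and vertical below 0.08 rad and contact force between cutter_c and cone above 2 N))), for 0.2 s.
At the end, for the whole second after the job is handed in: the cutter from the board stands flat and upright over the peg with as many lines as its cone step (underside within 5 mm of the rack's top, axis within 22 mm of the peg's), let go, at rest; none is left on the board and the two on the slab are within 15 mm of where they were (((horizontal distance between cutter_a and peg_2 below 0.022 m and z of cutter_a in the frame of peg_2 between -0.004 and 0.005 m and angle between cutter_a's own z axis and vertical below 0.1 rad and linear speed of cutter_a below 0.01 m/s and contact force between cutter_a and the fingers below 0.2 N and distance of each of cutter_b, cutter_c from where it was at the start of the episode below 0.015 m and horizontal distance between each of cutter_a, cutter_b, cutter_c and board above 0.14 m) or (horizontal distance between cutter_b and peg_3 below 0.022 m and z of cutter_b in the frame of peg_3 between -0.004 and 0.005 m and angle between cutter_b's own z axis and vertical below 0.1 rad and linear speed of cutter_b below 0.01 m/s and contact force between cutter_b and the fingers below 0.2 N and distance of each of cutter_a, cutter_c from where it was at the start of the episode below 0.015 m and horizontal distance between each of cutter_a, cutter_b, cutter_c and board above 0.14 m) or (horizontal distance between cutter_c and peg_1 below 0.022 m and z of cutter_c in the frame of peg_1 between -0.004 and 0.005 m and angle between cutter_c's own z axis and vertical below 0.1 rad and linear speed of cutter_c below 0.01 m/s and contact force between cutter_c and the fingers below 0.2 N and distance of each of cutter_a, cutter_b from where it was at the start of the episode below 0.015 m and horizontal distance between each of cutter_a, cutter_b, cutter_c and board above 0.14 m))); the robot touches nothing.
It fails at once if the cutter is forced onto the cone (over 70 N of contact force summed round the taper, which is a push of about 25 N) (contact force between any of cutter_a, cutter_b, cutter_c and cone above 70 N).
It fails at once if the honey jar or the jam jar is pushed more than 30 mm (distance of any of honey_jar, jam_jar from where it was at the start of the episode above 0.03 m).
It also fails if it takes over 42 s, if anything falls off the work surface, if the arm or the gripper's body presses on something with over 40 N, if the wrist force passes 120 N, or if a joint passes its speed limit or range.

## Robot

A 7-joint arm with a two-finger parallel gripper is mounted at the origin on a cart in front of the work surface, level with it; the furniture and walls round the work are solid. World frame = base frame: x ahead of the robot, y to its left, z up, the work surface at z = 0. Lengths are in mm, angles in rad, forces in N, time in s.
With the tool pointing down it reaches from about 400 to 875 mm from the base axis. Payload 4.4 kg.
Tool frame: the origin (TCP) lies at the very end of the fingers, on their centre line; the grasp point (between the pads) lies 19 mm behind it; z points along the fingers, y is the line along which they close (so a half turn about z gives the same grasp; the last joint's range is limited). The gripper opens to 85 mm and grips with 20 to 120 N. Pads are 22 mm wide; open, the fingers measure 114 mm over their backs; the gripper's body (76 mm by 85 mm) begins 54 mm behind the grasp point. The pads swing forward as they close: fully open they stand 13 mm farther back than shut.
Start: joints at [-1.355, 0.628, 0.038, 1.517, -0.027, 0.996, -0.02], TCP at [180.731, 624.383, 231.313] pointing down, gripper open.
Joint ranges: [-3.06, 3.06], [-0.37, 2.12], [-1.25, 1.32], [0.18, 2.47], [-1.1, 4.24], [0.23, 1.98], [-2.94, 2.94]. Speed limits (rad/s): [2.57, 2.57, 3.14, 3.14, 3.14, 3.14, 3.14].

## Interface

Orientations are given as a unit quaternion [x, y, z, w].
In Python, from station import * gives the robot as it stands. The module is installed in compiled form; this text tells all that it offers.
- The arm moves only by the tool step_arm, never from a script. Its arguments are lists of equal length, an entry for each row: "jaw": the opening, from -1 (shut) to 1 (fully open); "dp": the shift along the world's x, y, z in m, a list of three; "yaw": the turn about the world's z in degrees. In form: {"jaw": [jaw, ...], "dp": [[tx, ty, tz], ...], "yaw": [yaw, ...]}. A call has 1 to 5 rows; each row shifts and turns the commanded pose from where the row before left it; what a row does not reach is not made up. A row lasts 1/10 s, in which the tool goes at most 50 mm and 8.59 degrees, less where a joint would pass 70% of its speed; a pose out of reach is approached as far as the arm can. A call is refused whole if a number of a shift passes 0.05 or a number of a turn 8.59, either way. A call with a gripper value outside its range is refused whole. The fingers move at their own pace and stop on an object; "grip_force" is the grip in N (left out, the last holds). Time passes only in rows, so rows that do not move let the fingers close. It gives the time, the measured TCP pose, the force, the opening and the grip force at its end, in the units of the state.
- read_state(): the state, without advancing time (a new reading comes with each control period).
- read_camera(name): name is "scene" or "top" or "wrist"; returns the picture (400x640x3 uint8, red, green, blue); there is no depth.
- camera_info(name): a dict with "mtx" (3x3 intrinsics, pixels), "world_to_cam" (4x4, takes a point from world to camera coordinates). Camera axes: x right, y down, z forward; pixel columns grow to the right and rows downward; lengths in mm; the calibration is good to about 2 mm. A picture is of the moment at which its call begins: read the wrist's pose just before it. camera_info takes no time and is no camera call; for the wrist camera it gives the pose at the moment of the call.
- close_job(): hands the job in; it is judged then, once.
The state is a dict: "t": time; "joint_pos": joint angles; "dq": joint speeds; "effort": joint torques, N m; "tcp_pos": TCP position; "eef_rot": TCP orientation; "wrist_force": force on the tool from outside, world axes, zero at the start; "ft_torque": the same for the moment, N m; "finger_gap": finger opening in mm; "gripper_force": force on a finger pad.
Only numpy, scipy, OpenCV 4.12 (cv2) and the standard library are available. Lean on these libraries where they do the work, as an engineer would, in place of code of your own. Each camera call takes 0.05 s, during which the arm holds its last target. There are 200 camera calls.

## Working session

There is one attempt and no reset: what is moved stays moved. The work goes in short steps, Python scripts to look and compute and a tool call to move; the robot and the scene stay as the last step left them, time stands still between calls to the robot, and variables do not carry over. Pictures are saved under pics/ and viewed, at most 11 in all, crops included, and the job is handed in when it is done.

Besides the shell and the picture viewer there is one more tool, called after "Call:" by a JSON object that holds its "api" and its "payload", one argument or row to a line. step_arm: Moves the arm, as the interface text tells. Its arguments: {"type":"object","properties":{"jaw":{"type":"array"},"dp":{"type":"array"},"yaw":{"type":"array"},"grip_force":{"type":"number"}},"required":["jaw","dp","yaw"]}

```bash
mkdir -p pics
python3 - <<'E'
from station import *
import cv2,numpy as np
for n in("scene","top"):
    im=read_camera(n); cv2.imwrite(f"pics/{n}0.png",im[:,:,::-1]); i=camera_info(n); print(n,np.round(i["mtx"],1).tolist(),np.round(i["world_to_cam"],3).tolist())
a=cv2.imread("pics/scene0.png");b=cv2.imread("pics/top0.png")
s=read_state();print(s)
E
```

```text
scene [[436.0, 0.0, 312.2], [0.0, 436.0, 201.6], [0.0, 0.0, 1.0]] [[-0.894, -0.448, 0.018, 604.67], [-0.32, 0.61, -0.725, 189.468], [0.314, -0.654, -0.688, 1021.287], [0.0, 0.0, 0.0, 1.0]]
top [[411.2, 0.0, 319.5], [0.0, 411.2, 203.4], [0.0, 0.0, 1.0]] [[-0.01, -1.0, -0.008, 74.267], [-0.996, 0.01, -0.084, 614.151], [0.084, 0.007, -0.996, 1048.035], [0.0, 0.0, 0.0, 1.0]]
{'t': 0.1, 'joint_pos': array([-1.35483481,  0.62924477,  0.03841936,  1.51829135, -0.02703219,
        0.99630976, -0.0199904 ]), 'dq': array([ 0.00037903, -0.00028367,  0.00151253, -0.00228767, -0.0015447 ,
       -0.00053005,  0.00095026]), 'effort': array([ 2.13129359e-03, -5.64528787e+01,  1.23037554e+00, -1.93971509e+01,
        1.13228126e-02,  5.50655939e-03, -1.48497935e-05]), 'tcp_pos': array([180.51886428, 623.83002353, 230.47885219]), 'eef_rot': array([ 1.40409155e-01,  9.90093185e-01, -8.58076326e-04, -1.33915189e-04]), 'wrist_force': array([ 0.19383311,  0.66484437, -0.16436449]), 'ft_torque': array([-0.06201115,  0.01142142, -0.00258768]), 'gripper_force': 0.0, 'finger_gap': 85.63177628489214}
```

View pics/top0.png

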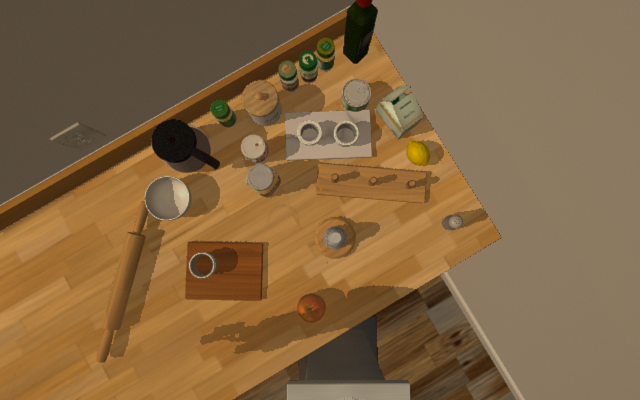

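View pics/scene0.png

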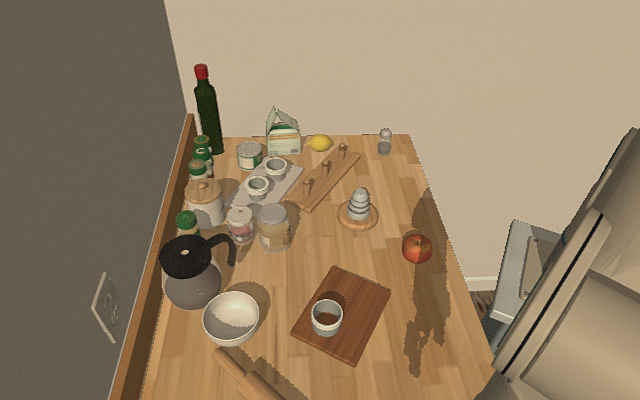

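The top view shows the board cutter at (203,265), the cone at (335,237), and the pegs at about (335,177), (373,181) and (411,184). The slab cutters are at (310,133) and (346,133), and the jars at (262,180) and (255,148). The scene view agrees: cutter at (327,318), cone at (358,207). Next I measure by ray casting and enlarge the pegs to count their lines.

```bash
cat > h.py <<'E'
from station import *
import cv2,numpy as np
def ray(info,uv):
    W=np.array(info["world_to_cam"]);R,t=W[:3,:3],W[:3,3]
    return -R.T@t, R.T@np.linalg.inv(info["mtx"])@np.array([uv[0],uv[1],1.])
def onz(info,uv,z):
    o,d=ray(info,uv); return (o+d*(z-o[2])/d[2])[:2]
def tri(rs):
    A=np.zeros((3,3));b=np.zeros(3);P=[]
    for o,d in rs:
        d=d/np.linalg.norm(d);M=np.eye(3)-np.outer(d,d);A+=M;b+=M@o;P.append((o,M))
    x=np.linalg.solve(A,b);return x,[np.linalg.norm(M@(x-o)) for o,M in P]
def proj(info,p):
    c=np.array(info["world_to_cam"])@np.array([*p,1.]);q=info["mtx"]@c[:3];return q[:2]/q[2]
E
python3 - <<'E'
from h import *
T=camera_info("top");S=camera_info("scene")
print("cut tri",tri([ray(T,(203,264)),ray(S,(327,311))]))
print("cut z58",onz(T,(203,264),58))
print("cone foot",onz(T,(334,238),18),onz(S,(358,214),18))
for uv in((335,177),(373,181),(411,184)):print("peg top",onz(T,uv,70))
for uv in((307,181),(325,163),(343,146)):print("peg topS",onz(S,uv,70))
print("slab",[onz(T,u,58) for u in((310,133),(346,133))]); print("jars",onz(T,(262,176),110),onz(T,(254,146),84))
a=cv2.imread("pics/scene0.png");b=cv2.imread("pics/top0.png")
f=lambda im,x,y,w,h:cv2.resize(im[y:y+h,x:x+w],(400,300),interpolation=cv2.INTER_CUBIC)
cv2.imwrite("pics/crop.png",np.vstack([np.hstack([f(b,310,155,128,96),f(b,170,235,80,60)]),np.hstack([f(a,290,130,80,60),f(a,290,285,80,60)])]))
E
```

```text
cut tri (array([462.21346344, 362.72214377,  54.09097787]), [np.float64(0.20134596150476772), np.float64(0.2013459615047561)])
cut z58 [462.63620769 361.65584157]
cone foot [524.47284769  31.14282938] [522.81186025  38.05369661]
peg top [677.52104067  28.132012  ]
peg top [666.34361673 -67.26659623]
peg top [ 657.72954859 -162.44627628]
peg topS [675.17471782  36.20169613]
peg topS [665.69015872 -55.71768913]
peg topS [ 653.23834848 -152.6191939 ]
slab [array([794.21112705,  90.57812459]), array([793.13799619,  -1.98492519])]
jars [675.90231208 206.28939128] [755.93380717 230.33452657]
```

View pics/crop.png

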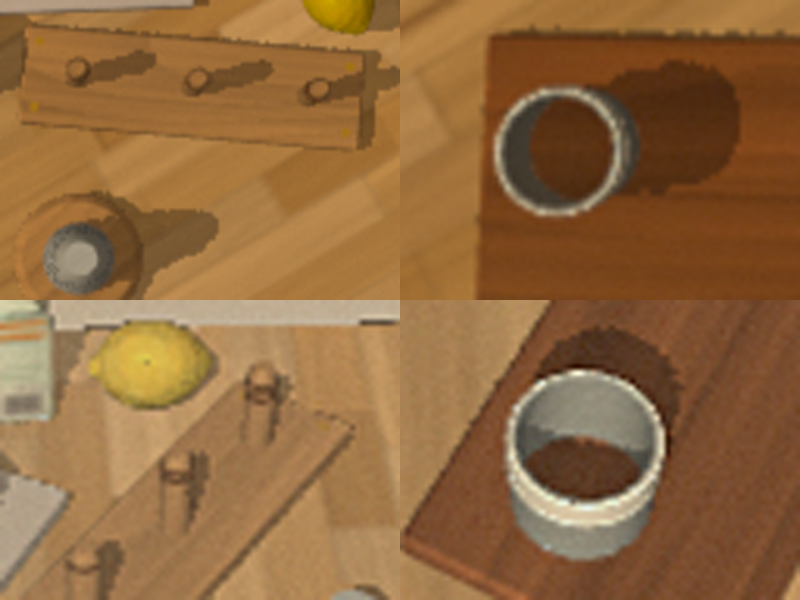

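The crop confirms the cutter ring centre at about (203,265) in the top view. The peg lines can't be read at this resolution, so the wrist camera will have to read them. I'll move the gripper above the cutter.

Call:
{"api": "step_arm", "payload": {
  "jaw": [1,1,1,1,1],
  "dp": [
    [0.04,-0.037,0],
    [0.04,-0.037,0],
    [0.04,-0.037,0],
    [0.04,-0.037,0],
    [0.04,-0.037,0]
  ],
  "yaw": [0,0,0,0,0]
}}

```text
t: 0.6
tcp_pos: [365.3, 452.9, 231.0]
eef_rot: [0.14, 0.99, -0.0, -0.0]
wrist_force: [1.5, 1.0, -0.4]
finger_gap: 85.6
gripper_force: 0.0
```

Call:
{"api": "step_arm", "payload": {
  "jaw": [1,1,1,1],
  "dp": [
    [0.04,-0.037,-0.02],
    [0.035,-0.037,-0.02],
    [0,0,0],
    [0,0,0]
  ],
  "yaw": [0,0,0,0]
}}

```text
t: 1.0
tcp_pos: [431.4, 387.2, 195.0]
eef_rot: [0.142, 0.99, -0.001, -0.001]
wrist_force: [-0.6, 1.8, -0.6]
finger_gap: 85.7
gripper_force: 0.0
```

Run:
```python
from h import *
s=read_state();I=camera_info("wrist");im=read_camera("wrist");cv2.imwrite("pics/w1.png",im[:,:,::-1])
np.save("w1.npy",[I["mtx"],np.array(I["world_to_cam"])[:3,:3]]) ;print(s["tcp_pos"],s["eef_rot"],s["t"])
print(ray(I,(320,200)),proj(I,(462,362,58)),I["mtx"])
```

```text
[431.36919705 387.18584465 194.96173114] [ 1.42234716e-01  9.89832440e-01 -8.49783862e-04 -5.51836568e-04] 1.0
(array([365.3258923 , 407.18790514, 337.37200773]), array([ 0.26256998, -0.08317875, -0.9613358 ])) [304.06774218 226.99654705] [[328.50605577   0.         321.18106227]
 [  0.         328.50605577 198.71507094]
 [  0.           0.           1.        ]]
```

View pics/w1.png

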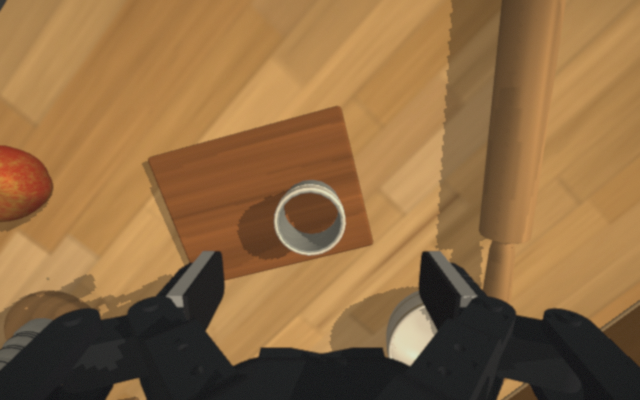

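The wrist view shows the cutter ring centred at about (310,219), 70 px across, which fits 64 mm at this range. I'll refine it with a circle fit.

```bash
cat >> h.py <<'E'
def circ(im,uv,r0,r1,half=70):
    x,y=int(uv[0])-half,max(int(uv[1])-half,0)
    g=cv2.cvtColor(im[y:y+2*half,x:x+2*half],cv2.COLOR_BGR2GRAY);g=cv2.resize(g,None,fx=4,fy=4,interpolation=cv2.INTER_CUBIC)
    c=cv2.HoughCircles(g,cv2.HOUGH_GRADIENT_ALT,1,8,param1=150,param2=0.6,minRadius=int(4*r0),maxRadius=int(4*r1))
    return [] if c is None else [(x+(a-1.5)/4,y+(b-1.5)/4,r/4) for a,b,r in c[0]]
E
python3 - <<'E'
from h import *
I=camera_info("wrist");im=cv2.imread("pics/w1.png")
print(onz(I,(310,219),58))
for c in circ(im,(310,219),24,42):print(np.round(c,1),onz(I,c,58))
T=camera_info("top");b=cv2.imread("pics/top0.png")
for c in circ(b,(203,265),8,18,40):print(np.round(c,1),onz(T,c,58))
E
```

```text
[455.3437816  371.50941045]
[310.1 221.6  32.4] [457.77662971 370.90001964]
[200.6 265.4  12.2] [459.27158285 367.57709128]
[225.1 260.4  13. ] [471.14565881 306.137215  ]
```

Call:
{"api": "step_arm", "payload": {
  "jaw": [1,1,1,1,1],
  "dp": [
    [0.01,-0.006,-0.025],
    [0.01,-0.006,-0.025],
    [0.007,-0.005,-0.025],
    [0,0,0],
    [0,0,0]
  ],
  "yaw": [0,0,0,0,0]
}}

```text
t: 1.55
tcp_pos: [456.6, 373.5, 121.2]
eef_rot: [0.139, 0.99, 0.0, -0.0]
wrist_force: [0.4, 0.3, 0.1]
finger_gap: 85.5
gripper_force: 0.0
```

Run:
```python
from h import *
s=read_state();I=camera_info("wrist");im=read_camera("wrist")[:,:,::-1].copy();cv2.imwrite("pics/w2.png",im)
print(s["tcp_pos"],s["dq"].round(3)); p=proj(I,(459,369,58));print(p)
for c in circ(im,p,30,60,100):print(np.round(c,1),onz(I,c,58))
T=camera_info("top");b=read_camera("top")[:,:,::-1].copy();cv2.imwrite("pics/t2.png",b)
print(proj(T,s["tcp_pos"]),proj(T,(459,369,58)))
```

```text
[456.56308043 373.54732749 121.16797745] [-0.003 -0.026 -0.001 -0.014 -0.    -0.001  0.001]
[315.22853738 219.96266779]
[315.1 217.9  43.1] [457.57894516 369.34280822]
[190.14974041 268.3277043 ] [200.05728366 265.48949145]
```

View pics/w2.png

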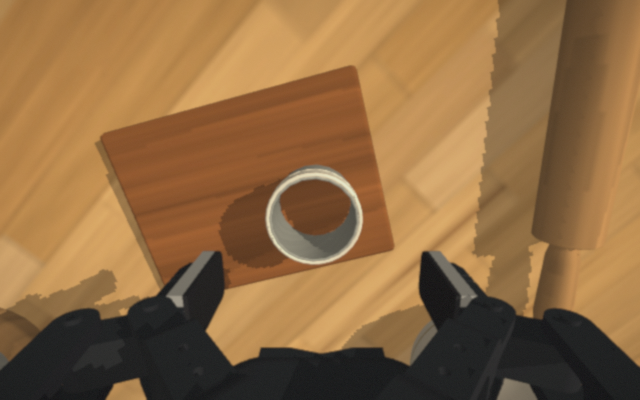

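Two wrist looks agree on the cutter being at (458,369.5): ring centre (315,218), r 43 px. I'll go down in stages.

Call:
{"api": "step_arm", "payload": {
  "jaw": [1,1,1,1,1],
  "dp": [
    [0.001,-0.004,-0.02],
    [0,0,-0.02],
    [0,0,0],
    [0,0,0],
    [0,0,0]
  ],
  "yaw": [0,0,0,0,0]
}}

```text
t: 2.15
tcp_pos: [459.3, 369.1, 82.4]
eef_rot: [0.14, 0.99, 0.001, 0.001]
wrist_force: [-0.2, 0.7, -0.2]
finger_gap: 85.5
gripper_force: 0.0
```

Call:
{"api": "step_arm", "payload": {
  "jaw": [1,1,1,1,1],
  "dp": [
    [-0.001,0,-0.02],
    [0,0,-0.02],
    [0,0,-0.011],
    [0,0,0],
    [0,0,0]
  ],
  "yaw": [0,0,0,0,0]
}}

```text
t: 2.65
tcp_pos: [458.1, 368.4, 30.5]
eef_rot: [0.14, 0.99, 0.0, 0.0]
wrist_force: [0.1, -0.4, 1.2]
finger_gap: 85.5
gripper_force: 0.0
```

Call:
{"api": "step_arm", "payload": {
  "jaw": [-1,-1,-1,-1,-1],
  "dp": [
    [0,0,0],
    [0,0,0],
    [0,0,0],
    [0,0,0],
    [0,0,0]
  ],
  "yaw": [0,0,0,0,0],
  "grip_force": 30
}}

```text
t: 3.15
tcp_pos: [458.3, 368.5, 31.1]
eef_rot: [0.141, 0.99, 0.001, 0.001]
wrist_force: [-1.4, 0.1, 6.1]
finger_gap: 62.1
gripper_force: 32.6
```

Call:
{"api": "step_arm", "payload": {
  "jaw": [-1,-1,-1,-1,-1],
  "dp": [
    [0,0,0.02],
    [0,0,0.03],
    [0,0,0.05],
    [0,0,0.05],
    [0,0,0]
  ],
  "yaw": [0,0,0,0,0]
}}

```text
t: 3.65
tcp_pos: [461.5, 370.9, 187.0]
eef_rot: [0.141, 0.99, 0.005, 0.005]
wrist_force: [2.3, 0.6, -0.8]
finger_gap: 61.9
gripper_force: 33.6
```

Run:
```python
from h import *
s=read_state();I=camera_info("wrist");im=read_camera("wrist")[:,:,::-1].copy();cv2.imwrite("pics/w3.png",im)
print(s["tcp_pos"],s["finger_gap"],s["wrist_force"]); t=s["tcp_pos"];p=proj(I,t+[0,0,27]);print(p)
for c in circ(im,p,30,80,110):print(np.round(c,1),onz(I,c,t[2]+27)-t[:2])
```

```text
[461.48699879 370.93109789 186.95837019] 61.942977655756785 [ 2.2981429   0.63791955 -0.84639934]
[321.26622621 287.97558852]
```

View pics/w3.png

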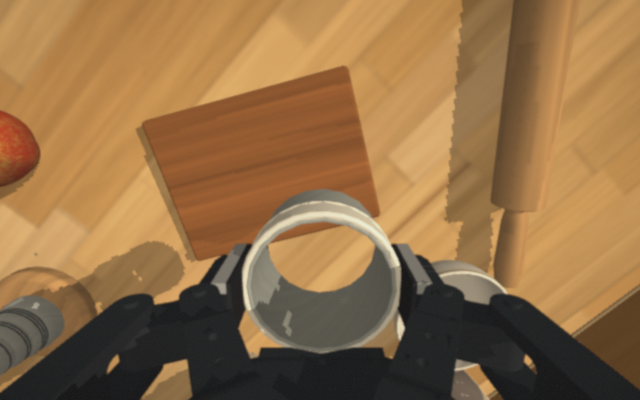

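The cutter is held level. Its rim spans u 244–399 with the top edge at v≈207, and the bottom edge is partly hidden by the gripper. I'll work out the offset between the cutter and the TCP from that.

Run:
```python
from h import *
I=camera_info("wrist");t=read_state()["tcp_pos"]; print(t)
im=cv2.imread("pics/w3.png");g=im.min(2).astype(int)
print("col322 v195-225",g[195:225,322].tolist()); print("v335-360",g[335:360,322].tolist())
for z in(24,27,30):
    f=lambda u,v:onz(I,(u,v),t[2]+z)-t[:2]
    l,r,a,b=f(244,282),f(399.5,282),f(322,207),f(322,352)
    ax=(a-b)/np.linalg.norm(a-b)
    print(z,"lr",np.linalg.norm(l-r),"ab",np.linalg.norm(a-b),"mid lr",(l+r)/2,"from top",a-32*ax,"mid ab",(a+b)/2,ax)
for z in (27,):
  print(proj(I,t+[0,0,z]))
```

```text
[459.70411011 369.57588144 183.69826769]
col322 v195-225 [102, 102, 103, 102, 105, 114, 130, 139, 139, 137, 137, 138, 139, 138, 139, 140, 160, 179, 191, 195, 188, 174, 159, 150, 143, 131, 104, 72, 53, 50]
v335-360 [78, 79, 78, 78, 77, 79, 78, 78, 78, 77, 78, 78, 83, 89, 97, 100, 105, 100, 72, 40, 29, 27, 32, 31, 33]
24 lr 62.72602227465914 ab 65.65579409345779 mid lr [-0.64817368  0.60223425] from top [-0.35741735  0.57097692] mid ab [0.43820596 0.34207286] [-0.96101721  0.27648856]
27 lr 61.13178024868148 ab 63.98708910632489 mid lr [-2.33890491  1.06360146] from top [-1.27393285  0.80826747] mid ab [-1.28013665  0.81005233] [-0.96101721  0.27648856]
30 lr 59.53753822270372 ab 62.318384119192125 mid lr [-4.02963613  1.52496867] from top [-2.19044835  1.04555801] mid ab [-2.99847925  1.27803179] [-0.96101721  0.27648856]
[320.9259543  287.73222413]
```

Call:
{"api": "step_arm", "payload": {
  "jaw": [-1,-1,-1,-1,-1],
  "dp": [
    [0.02,-0.04,0],
    [0.02,-0.04,0],
    [0.02,-0.04,0],
    [0.02,-0.04,0],
    [0.02,-0.04,0]
  ],
  "yaw": [0,0,0,0,0]
}}

```text
t: 4.2
tcp_pos: [557.1, 166.0, 178.2]
eef_rot: [0.14, 0.99, -0.001, -0.001]
wrist_force: [0.5, -0.2, -0.6]
finger_gap: 62.1
gripper_force: 33.5
```

Call:
{"api": "step_arm", "payload": {
  "jaw": [-1,-1,-1,-1,-1],
  "dp": [
    [0.02,-0.04,0],
    [0.02,-0.04,0],
    [0.02,-0.04,0],
    [0,0,0],
    [0,0,0]
  ],
  "yaw": [0,0,0,0,0]
}}

```text
t: 4.7
tcp_pos: [616.8, 46.1, 178.0]
eef_rot: [0.142, 0.99, -0.0, -0.002]
wrist_force: [0.0, 0.2, -1.3]
finger_gap: 62.2
gripper_force: 33.5
```

Run:
```python
from h import *
import pickle
s=read_state();I=camera_info("wrist");im=read_camera("wrist")[:,:,::-1].copy();cv2.imwrite("pics/w4.png",im)
pickle.dump((s,I),open("w4.pkl","wb"))
print(s["tcp_pos"],s["finger_gap"],s["dq"].round(3))
p=proj(I,(523.5,35,92));print(p,proj(I,(523.5,35,18)))
for c in circ(im,p,8,120,130):print(np.round(c,1),onz(I,c,92),onz(I,c,18))
```

```text
[616.80876498  46.10455645 177.99996521] 62.1656579462549 [-0.046 -0.012 -0.042  0.014 -0.011  0.003 -0.001]
[264.90629772  78.59035428] [279.08631143  85.58227027]
[259.9  82.4  20.4] [524.79181763  31.06187891] [516.29629586  19.77185752]
```

View pics/w4.png

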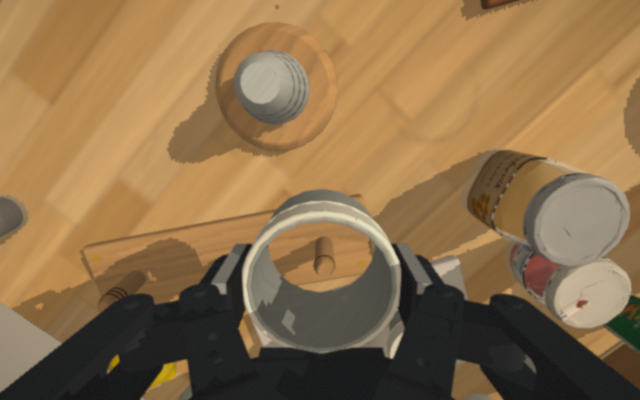

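The cone tip is at (260,82), its foot centre near (277,87), and the held cutter hides the rack centre. Two pegs are visible, at (324,255) through the bore and at (125,290). I'll check the cone's foot and enlarge the pegs.

Run:
```python
from h import *
import pickle
s,I=pickle.load(open("w4.pkl","rb"));im=cv2.imread("pics/w4.png")
print("foot",onz(I,(277,86.5),18),"tip",onz(I,(260,82),92))
hsv=cv2.cvtColor(im,cv2.COLOR_BGR2HSV);
m=((hsv[:,:,1]<60)&(hsv[:,:,2]>140)).astype(np.uint8);m[:40]=0;m[130:]=0;m[:,:225]=0;m[:,320:]=0
c=max(cv2.findContours(m,0,1)[0],key=cv2.contourArea);e=cv2.fitEllipse(c);print("tip ell",e,onz(I,e[0],92))
# ratio: tip 26mm expected px
print("expect tip px",26*np.linalg.norm(proj(I,(525,31,92))-proj(I,(526,31,92))))
T=camera_info("top");b=cv2.imread("pics/top0.png");print([ (np.round(q,1),onz(T,q,18),onz(T,q,92)) for q in circ(b,(335,237),4,26,40)])
f=lambda x,y,w,h:cv2.resize(im[y:y+h,x:x+w],(400,300),interpolation=cv2.INTER_CUBIC)
cv2.imwrite("pics/crop2.png",np.vstack([np.hstack([f(280,225,80,60),f(80,255,80,60)]),np.hstack([f(210,15,140,140*3//4+35),f(60,230,160,120)])]))
```

```text
foot [523.71020641  33.01289952] tip [524.59458321  31.21733058]
tip ell ((273.0677185058594, 78.3404541015625), (52.25019073486328, 67.3416976928711), 96.58953857421875) [524.85484713  40.187049  ]
expect tip px 42.14442093975582
[(array([335.1, 237.4,  20.8], dtype=float32), array([526.07208451,  28.18292188]), array([525.95237358,  30.43205911])), (array([335.1, 237.4,   5.6], dtype=float32), array([526.07208451,  28.18292188]), array([525.95237358,  30.43205911]))]
```

View pics/crop2.png

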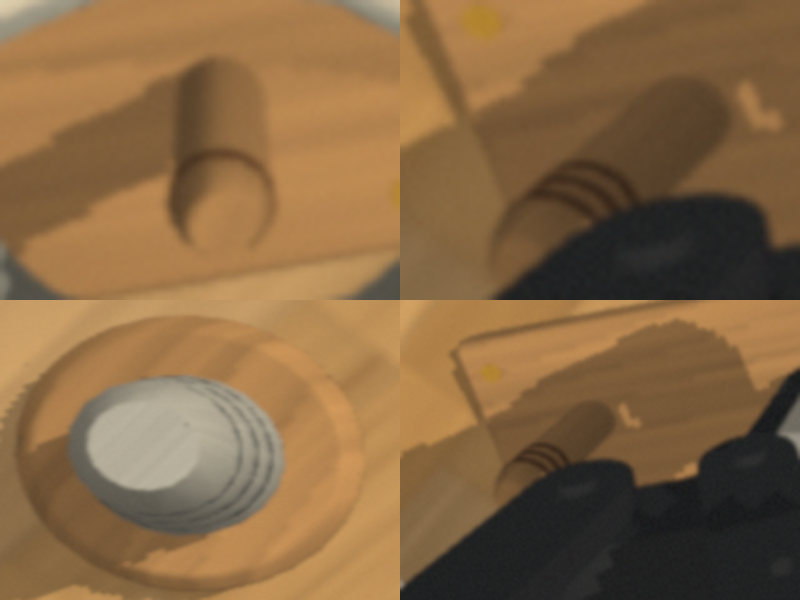

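The pegs are clear: the +y end peg has one line, the −y end peg three, so the middle one has two. The cone is at (524.5,31.5). Moving above it.

Call:
{"api": "step_arm", "payload": {
  "jaw": [-1,-1,-1,-1,-1],
  "dp": [
    [-0.031,-0.005,-0.01],
    [-0.031,-0.005,-0.02],
    [-0.031,-0.005,-0.02],
    [0,0,0],
    [0,0,0]
  ],
  "yaw": [0,0,0,0,0]
}}

```text
t: 5.25
tcp_pos: [523.5, 34.7, 129.3]
eef_rot: [0.139, 0.99, 0.0, -0.001]
wrist_force: [1.1, -0.0, 0.1]
finger_gap: 62.0
gripper_force: 33.5
```

Run:
```python
from h import *
s=read_state();I=camera_info("wrist");im=read_camera("wrist")[:,:,::-1].copy();cv2.imwrite("pics/w5.png",im)
print(s["tcp_pos"],s["wrist_force"],proj(I,(524.5,31.5,92)))
cv2.imwrite("pics/w5c.png",cv2.resize(im[190:370,220:420],(800,600)[:1]+(720,))[:600])
```

```text
[523.51583123  34.68435517 129.33723132] [ 1.12914989 -0.0434347   0.14369737] [315.97816347 231.84232781]
```

View pics/w5c.png

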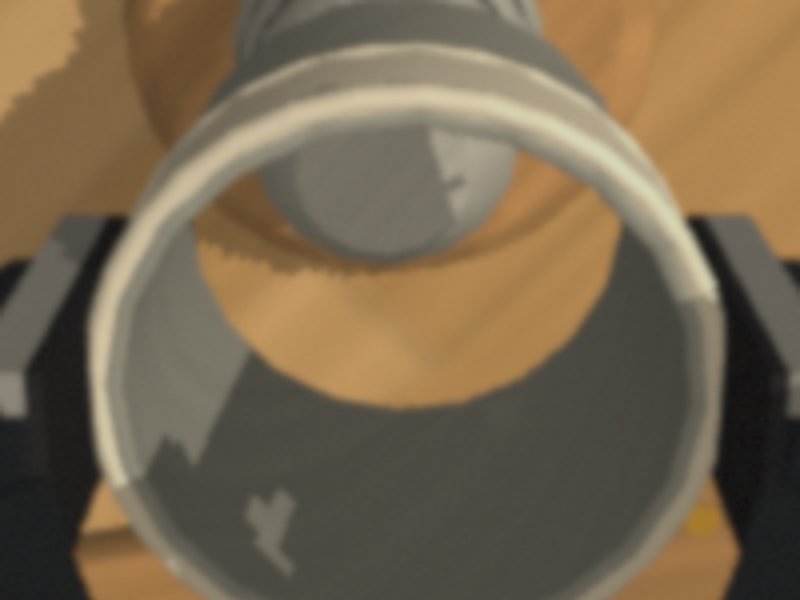

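The tip centre is at about (316,232), where predicted. The bore is 5 px to the right of it, so I need about 3 mm in −y. I'll correct that while descending.

Call:
{"api": "step_arm", "payload": {
  "jaw": [-1,-1,-1,-1,-1],
  "dp": [
    [0.0005,-0.0035,0],
    [0,0,-0.01],
    [0,0,-0.01],
    [0,0,-0.005],
    [0,0,0]
  ],
  "yaw": [0,0,0,0,0]
}}

```text
t: 5.8
tcp_pos: [524.4, 29.4, 103.5]
eef_rot: [0.14, 0.99, -0.0, -0.001]
wrist_force: [-0.2, -0.1, -0.5]
finger_gap: 62.0
gripper_force: 33.5
```

Call:
{"api": "step_arm", "payload": {
  "jaw": [-1,-1,-1,-1,-1],
  "dp": [
    [-0.0005,0.0018,0],
    [0,0,-0.004],
    [0,0,-0.004],
    [0,0,0],
    [0,0,0]
  ],
  "yaw": [0,0,0,0,0]
}}

```text
t: 6.3
tcp_pos: [524.6, 31.2, 96.7]
eef_rot: [0.14, 0.99, -0.0, -0.0]
wrist_force: [-0.3, -0.1, -0.8]
finger_gap: 62.0
gripper_force: 33.5
```

Call:
{"api": "step_arm", "payload": {
  "jaw": [-1,-1,-1,-1,-1],
  "dp": [
    [0,0,-0.003],
    [0,0,-0.003],
    [0,0,-0.002],
    [0,0,0],
    [0,0,0]
  ],
  "yaw": [0,0,0,0,0]
}}

```text
t: 6.8
tcp_pos: [524.7, 31.3, 88.7]
eef_rot: [0.14, 0.99, -0.0, -0.0]
wrist_force: [-0.2, -0.6, -0.5]
finger_gap: 62.0
gripper_force: 33.5
```

Now the step 1 height (TCP ≈ 82.6), moving slowly.

Call:
{"api": "step_arm", "payload": {
  "jaw": [-1,-1,-1,-1,-1],
  "dp": [
    [0,0,-0.002],
    [0,0,-0.002],
    [0,0,-0.002],
    [0,0,-0.001],
    [0,0,0]
  ],
  "yaw": [0,0,0,0,0]
}}

```text
t: 7.3
tcp_pos: [524.5, 31.2, 81.6]
eef_rot: [0.14, 0.99, -0.0, -0.0]
wrist_force: [-0.5, 1.0, 0.5]
finger_gap: 61.8
gripper_force: 33.5
```

Call:
{"api": "step_arm", "payload": {
  "jaw": [-1,-1,-1,-1,-1],
  "dp": [
    [0,0,-0.001],
    [0,0,-0.001],
    [0,0,-0.001],
    [0,0,0],
    [0,0,0]
  ],
  "yaw": [0,0,0,0,0]
}}

```text
t: 7.8
tcp_pos: [524.7, 31.2, 78.8]
eef_rot: [0.14, 0.99, -0.0, -0.0]
wrist_force: [-0.0, 0.5, -0.2]
finger_gap: 62.2
gripper_force: 33.5
```

Call:
{"api": "step_arm", "payload": {
  "jaw": [-1,-1,-1,-1,-1],
  "dp": [
    [0,0,-0.002],
    [0,0,-0.002],
    [0,0,-0.002],
    [0,0,-0.002],
    [0,0,0]
  ],
  "yaw": [0,0,0,0,0]
}}

```text
t: 8.3
tcp_pos: [524.5, 31.2, 70.5]
eef_rot: [0.14, 0.99, -0.0, -0.0]
wrist_force: [0.4, 0.5, -0.0]
finger_gap: 61.9
gripper_force: 33.5
```

Call:
{"api": "step_arm", "payload": {
  "jaw": [-1,-1,-1,-1,-1],
  "dp": [
    [0,0,-0.001],
    [0,0,-0.001],
    [0,0,-0.001],
    [0,0,-0.001],
    [0,0,0]
  ],
  "yaw": [0,0,0,0,0]
}}

```text
t: 8.8
tcp_pos: [524.6, 31.2, 66.7]
eef_rot: [0.14, 0.99, -0.0, -0.0]
wrist_force: [-0.1, 0.1, -0.8]
finger_gap: 61.6
gripper_force: 33.5
```

Call:
{"api": "step_arm", "payload": {
  "jaw": [-1,-1,-1,-1,-1],
  "dp": [
    [0,0,-0.001],
    [0,0,-0.001],
    [0,0,-0.001],
    [0,0,0],
    [0,0,0]
  ],
  "yaw": [0,0,0,0,0]
}}

```text
t: 9.3
tcp_pos: [524.7, 31.2, 63.8]
eef_rot: [0.14, 0.99, -0.0, -0.0]
wrist_force: [1.0, -0.2, -0.9]
finger_gap: 62.2
gripper_force: 33.5
```

Past step 2 without contact. On to step 3 (TCP ≈ 50.6).

Call:
{"api": "step_arm", "payload": {
  "jaw": [-1,-1,-1,-1,-1],
  "dp": [
    [0,0,-0.0025],
    [0,0,-0.0025],
    [0,0,-0.0025],
    [0,0,-0.0015],
    [0,0,0]
  ],
  "yaw": [0,0,0,0,0]
}}

```text
t: 9.8
tcp_pos: [524.5, 31.2, 54.5]
eef_rot: [0.14, 0.99, -0.0, -0.0]
wrist_force: [0.2, -0.6, -0.4]
finger_gap: 61.9
gripper_force: 33.5
```

Call:
{"api": "step_arm", "payload": {
  "jaw": [-1,-1,-1,-1,-1],
  "dp": [
    [0,0,-0.001],
    [0,0,-0.001],
    [0,0,-0.001],
    [0,0,0],
    [0,0,0]
  ],
  "yaw": [0,0,0,0,0]
}}

```text
t: 10.3
tcp_pos: [524.7, 31.2, 51.8]
eef_rot: [0.14, 0.99, -0.0, -0.0]
wrist_force: [0.2, -0.7, -0.0]
finger_gap: 62.2
gripper_force: 33.5
```

Call:
{"api": "step_arm", "payload": {
  "jaw": [-1,-1,-1,-1],
  "dp": [
    [0,0,-0.0007],
    [0,0,-0.0007],
    [0,0,0],
    [0,0,0]
  ],
  "yaw": [0,0,0,0]
}}

```text
t: 10.7
tcp_pos: [524.5, 31.1, 50.4]
eef_rot: [0.14, 0.99, -0.0, -0.0]
wrist_force: [0.6, 0.6, -0.0]
finger_gap: 61.5
gripper_force: 33.6
```

Call:
{"api": "step_arm", "payload": {
  "jaw": [-1,-1,-1],
  "dp": [
    [0,0,-0.0007],
    [0,0,0],
    [0,0,0]
  ],
  "yaw": [0,0,0]
}}

```text
t: 11.0
tcp_pos: [524.6, 31.1, 49.9]
eef_rot: [0.141, 0.99, -0.0, -0.0]
wrist_force: [-0.4, -1.2, 4.7]
finger_gap: 62.0
gripper_force: 33.9
```

Contact at step 3: 4.7 N upward. Pressing slightly more, then holding.

Call:
{"api": "step_arm", "payload": {
  "jaw": [-1,-1,-1,-1],
  "dp": [
    [0,0,-0.0003],
    [0,0,0],
    [0,0,0],
    [0,0,0]
  ],
  "yaw": [0,0,0,0]
}}

```text
t: 11.4
tcp_pos: [524.7, 31.1, 49.8]
eef_rot: [0.141, 0.99, -0.0, 0.0]
wrist_force: [-1.2, -1.2, 5.6]
finger_gap: 62.0
gripper_force: 34.3
```

Seated and pressed home at 5–6 N with TCP z at 49.8, which is step 3, so it goes on the three-line peg. Lifting off and computing that peg's position.

Call:
{"api": "step_arm", "payload": {
  "jaw": [-1,-1,-1,-1,-1],
  "dp": [
    [0,0,0.005],
    [0,0,0.015],
    [0,0,0.025],
    [0,0,0.04],
    [0,0,0.04]
  ],
  "yaw": [0,0,0,0,0]
}}

```text
t: 11.9
tcp_pos: [524.4, 31.5, 175.4]
eef_rot: [0.14, 0.99, 0.0, -0.0]
wrist_force: [0.9, 0.5, -0.1]
finger_gap: 61.9
gripper_force: 33.5
```

Run:
```python
from h import *
import pickle
s,I=pickle.load(open("w4.pkl","rb"));T=camera_info("top")
p1=onz(I,(325.6,268),70);q1,q2,q3=[onz(T,u,70) for u in((335,177),(373,181),(411,184))]
d=(q3-q1);print(np.linalg.norm(d),p1,q1,"p3 from p1",p1+d/np.linalg.norm(d)*196,q3,"direct",onz(I,(104,305),70))
print(read_state()["tcp_pos"])
```

```text
191.60320227902693 [677.4117404   32.31916134] [677.52104067  28.132012  ] p3 from p1 [ 657.16608478 -162.63240554] [ 657.72954859 -162.44627628] direct [ 657.67390691 -163.19378595]
[524.40983595  31.49804151 175.3611417 ]
```

Call:
{"api": "step_arm", "payload": {
  "jaw": [-1,-1,-1,-1,-1],
  "dp": [
    [0.033,-0.048,0],
    [0.033,-0.048,0],
    [0.033,-0.048,0],
    [0.033,-0.048,0],
    [0,0,0]
  ],
  "yaw": [0,0,0,0,0]
}}

```text
t: 12.4
tcp_pos: [640.7, -143.0, 174.3]
eef_rot: [0.145, 0.989, -0.003, 0.002]
wrist_force: [-1.7, -0.2, -0.0]
finger_gap: 61.9
gripper_force: 33.5
```

Call:
{"api": "step_arm", "payload": {
  "jaw": [-1,-1,-1],
  "dp": [
    [0,0,-0.02],
    [0,0,-0.01],
    [0,0,0]
  ],
  "yaw": [0,0,0]
}}

```text
t: 12.7
tcp_pos: [636.4, -132.7, 142.4]
eef_rot: [0.14, 0.99, 0.0, -0.002]
wrist_force: [-0.4, -0.2, -1.0]
finger_gap: 62.2
gripper_force: 33.5
```

Run:
```python
from h import *
s=read_state();I=camera_info("wrist");im=read_camera("wrist")[:,:,::-1].copy();cv2.imwrite("pics/w6.png",im)
print(s["tcp_pos"],s["wrist_force"],proj(I,(657.5,-162.8,70)))
```

```text
[ 636.39941871 -132.65264989  142.44835459] [-0.3973854  -0.2070636  -1.02169381] [288.310526   249.16623135]
```

View pics/w6.png

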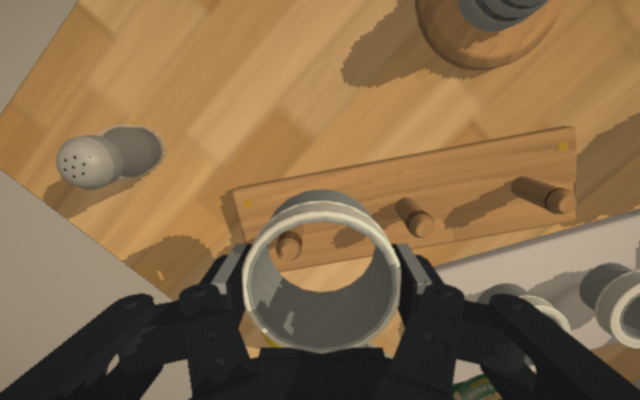

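The three-line peg shows at (290,247) through the bore, close to the predicted (288,249). Closing the remaining (21, −30) mm.

Call:
{"api": "step_arm", "payload": {
  "jaw": [-1,-1,-1,-1,-1],
  "dp": [
    [0.01,-0.015,0],
    [0.011,-0.015,0],
    [0,0,0],
    [0,0,-0.01],
    [0,0,0]
  ],
  "yaw": [0,0,0,0,0]
}}

```text
t: 13.25
tcp_pos: [657.6, -161.8, 133.0]
eef_rot: [0.14, 0.99, 0.001, -0.002]
wrist_force: [-0.6, 0.3, -1.0]
finger_gap: 62.1
gripper_force: 33.5
```

Call:
{"api": "step_arm", "payload": {
  "jaw": [-1,-1,-1,-1,-1],
  "dp": [
    [0,-0.001,-0.025],
    [0,0,-0.025],
    [0,0,-0.025],
    [0,0,-0.012],
    [0,0,0]
  ],
  "yaw": [0,0,0,0,0]
}}

```text
t: 13.75
tcp_pos: [657.3, -163.3, 45.5]
eef_rot: [0.14, 0.99, 0.0, -0.002]
wrist_force: [-0.4, 0.6, -0.3]
finger_gap: 62.6
gripper_force: 33.5
```

Call:
{"api": "step_arm", "payload": {
  "jaw": [-1,-1,-1,-1,-1],
  "dp": [
    [0,0,-0.005],
    [0,0,-0.004],
    [0,0,-0.0015],
    [0,0,0],
    [0,0,0]
  ],
  "yaw": [0,0,0,0,0]
}}

```text
t: 14.25
tcp_pos: [659.3, -164.7, 37.4]
eef_rot: [0.14, 0.99, -0.0, 0.0]
wrist_force: [-0.1, -0.4, -0.7]
finger_gap: 62.1
gripper_force: 33.5
```

Call:
{"api": "step_arm", "payload": {
  "jaw": [-1,-1,-1,-1,-1],
  "dp": [
    [-0.001,0.001,-0.0015],
    [0,0,-0.0015],
    [0,0,-0.001],
    [0,0,-0.0005],
    [0,0,0]
  ],
  "yaw": [0,0,0,0,0]
}}

```text
t: 14.75
tcp_pos: [657.9, -163.5, 33.1]
eef_rot: [0.14, 0.99, 0.0, -0.0]
wrist_force: [-1.5, 0.5, 5.2]
finger_gap: 62.0
gripper_force: 33.9
```

Touching the rack with 5 N. Releasing and retreating straight up.

Call:
{"api": "step_arm", "payload": {
  "jaw": [1,1,1,1,1],
  "dp": [
    [0,0,0],
    [0,0,0],
    [0,0,0],
    [0,0,0],
    [0,0,0]
  ],
  "yaw": [0,0,0,0,0]
}}

```text
t: 15.25
tcp_pos: [658.0, -163.6, 32.3]
eef_rot: [0.14, 0.99, 0.0, -0.0]
wrist_force: [-0.2, -0.6, 0.5]
finger_gap: 85.5
gripper_force: 0.0
```

Call:
{"api": "step_arm", "payload": {
  "jaw": [1,1,1,1,1],
  "dp": [
    [0,0,0.01],
    [0,0,0.02],
    [0,0,0.04],
    [0,0,0.05],
    [0,0,0.05]
  ],
  "yaw": [0,0,0,0,0]
}}

```text
t: 15.75
tcp_pos: [657.6, -163.5, 204.6]
eef_rot: [0.14, 0.99, 0.0, -0.0]
wrist_force: [1.5, -1.2, -0.0]
finger_gap: 85.6
gripper_force: 0.0
```

Run:
```python
from h import *
s=read_state();im=read_camera("wrist")[:,:,::-1].copy();b=read_camera("top")[:,:,::-1]; S=read_camera("scene")[:,:,::-1]
print(s["tcp_pos"],s["wrist_force"],s["finger_gap"])
cv2.imwrite("pics/w7.png",np.vstack([np.hstack([im,]) if 0 else cv2.resize(im,(480,300)),cv2.resize(S[100:225,230:430],(480,300))]))
```

```text
[ 657.59670405 -163.47632583  204.57962158] [ 1.53741767 -1.2253272  -0.04894827] 85.60254736299268
```

View pics/w7.png

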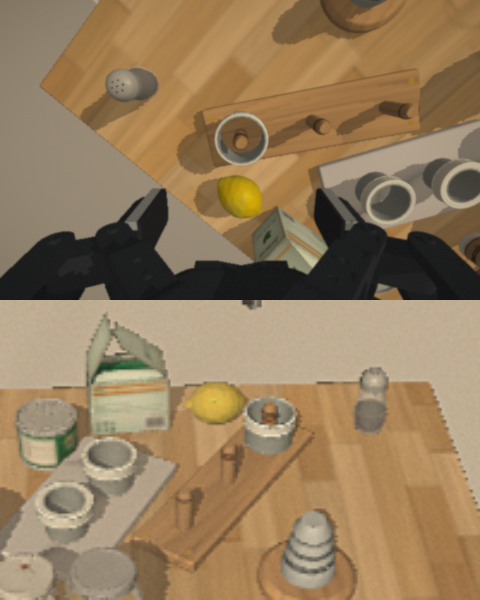

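The cutter stands flat over the −y end peg, visible at (241,138) in the wrist half of the picture, and the slab cutters look undisturbed. Handing in.

```bash
python3 -c "
from station import *
print(close_job())"
```

```text
the job is handed in; nothing more can be done
None
```

The washed cutter stopped on the three-line step of the cone, was pressed home at about 5–6 N, and now stands flat over the three-line peg; the job is handed in (result not reported), with the slab cutters and jars never touched.

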